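# Make up two take-home medicine orders in a veterinary dispensary

## Robot

A 7-joint arm with a two-finger parallel gripper is mounted at the origin on the work surface. World frame = base frame: x ahead of the robot, y to its left, z up, the work surface at z = 0. Lengths are in m, angles in degrees, forces in N, time in s.
With the tool pointing down it reaches from about 0.4 to 0.875 m from the base axis. Payload 6.5 kg.
Tool frame: the origin (TCP) lies at the very end of the fingers, on their centre line; the grasp point (between the pads) lies 19 mm behind it (r.grip_point_offset is the distance from the TCP to the grasp point, in m); y points along the fingers, x is the direction in which the jaws open and shut, and the axes are right-handed (so a half turn about y gives the same grasp; the last joint's range is limited). The gripper opens to 85 mm and grips with 20 to 120 N. Pads are 22 mm wide; open, the fingers measure 114 mm over their backs; the gripper's body (76 mm by 85 mm) begins 54 mm behind the grasp point. The pads swing forward as they close: fully open they stand 13 mm farther back than shut.
Start: joints at [59.805, 30.733, -0.252, 88.115, 0.149, 61.152, -4.079], TCP at [0.289, -0.582, 0.231] pointing down, gripper open.
Joint ranges: [-154.64, 154.64], [-21.42, 123.67], [-72.66, 72.17], [13.99, 137.28], [-74.86, 254.86], [10.95, 109.41], [-158.01, 158.01]. Speed limits (degrees/s): [136.94, 136.94, 180, 180, 180, 180, 180].

## Interface

Orientations are given as [roll, pitch, yaw] about the fixed x, y, z axes, in that order (R = Rz(yaw) Ry(pitch) Rx(roll)).
In Python, from plant import r gives the robot as it stands.
- The arm moves only by the tool jog_arm, never from a script. Its argument "rows" is a list of rows, each an object with "slide": the shift along the tool's x, y, z in cm, a list of three; "yaw": the turn about the tool's y in rad; "claw": the closure, from 0 (fully open) to 1 (shut). In form: [{"slide": [tx, ty, tz], "yaw": yaw, "claw": claw}, ...]. A call has 1 to 10 rows; each row is the pose to reach, as a shift and turn from the pose commanded when the call began, along the tool's axes at that moment; what a row does not reach only later rows make up. A row lasts 1/10 s, in which the tool goes at most 50 mm and 8.59 degrees, less where a joint would pass 70% of its speed; a pose out of reach is approached as far as the arm can. A call with a gripper value outside its range is refused whole. The fingers move at their own pace and stop on an object; the grip force is fixed at half the most. Time passes only in rows, so rows that repeat a pose let the fingers close. It gives the time, the measured TCP pose, the force and the opening at its end, in the units of the state.
- r.get_state(): the state, without advancing time (a new reading comes with each control period).
- r.grab_frame(name): name is "side" or "top"; returns (picture, depth): 420x560x3 uint8, red, green, blue; 420x560 float32, m along the optical axis (not along the pixel's ray), 0 where there is no reading.
- r.camera_params(name): a dict with "mtx" (3x3 intrinsics, pixels), "position" and "attitude" of the camera in the world. Camera axes: x right, y down, z forward; pixel columns grow to the right and rows downward; lengths in m; the calibration is good to about 2 mm. A picture is of the moment at which its call begins. camera_params takes no time and is no camera call.
- r.finish_job(): hands the job in, once; it reports no verdict.
The state is a dict: "clock": time; "qpos": joint angles; "joint_velocities": joint speeds; "joint_efforts": joint torques, N m; "tcp_pos": TCP position; "orientation": TCP orientation; "force": force on the tool from outside, world axes, zero at the start; "moment": the same for the moment, N m; "finger_gap": opening from 0.0 (shut) to 1.0 (fully open).
Only numpy, scipy, OpenCV 4.12 (cv2) and the standard library are available. Lean on these libraries where they do the work, as an engineer would, in place of code of your own. Each camera call takes 0.05 s, during which the arm holds its last target. There are 200 camera calls.

## Task

Make up the two take-home medicine orders from the stock on the low shelf: into the blue tray go the large orange carton, the brown jar with the white cap and the pink carton; into the yellow tray go the small orange carton and the white tub with the green lid. Stand each one upright on the floor of its tray, side by side, setting it down without dropping it. Leave the purple carton and the brown jar with the black cap standing where they are on the shelf.

Things in the scene. Friction and masses are not known exactly. Their poses are not given: they have to be found in the camera images.
- carton_large_mid (a point): The large orange carton with a navy-blue band: 40 mm deep (its x) by 60 mm wide (its y) by 76 mm tall (its z, up), about 90 g. This point is its centre, 38 mm above its underside; it stands upright on the low shelf at the start. Best gripped in its upper half, about 28 mm below its top, so that its top stays clear of the gripper's body.
- carton_small_mid (a point): The small orange carton with a teal band: 30 mm (its x) by 38 mm (its y) by 62 mm tall (z, up), about 50 g. This point is its centre, 31 mm above its underside; it stands upright on the low shelf at the start. Best gripped in its upper half, about 28 mm below its top, so that its top stays clear of the gripper's body.
- carton_pink_mid (a point): The pink (magenta) carton: 32 mm (its x) by 44 mm (its y) by 72 mm tall (z, up), about 60 g. This point is its centre, 36 mm above its underside; it stands upright on the low shelf at the start. Best gripped in its upper half, about 28 mm below its top, so that its top stays clear of the gripper's body.
- jar_white_cap_mid (a point): The brown round tablet jar with a white screw cap: 44 mm in diameter, 72 mm tall, about 110 g; its straight side runs from the foot to 46 mm up, then a slight shoulder and a 16 mm tall cap 41 mm across. This point is its centre, 36 mm above its underside, z up; it stands upright on the low shelf at the start. Best gripped in its upper half, about 28 mm below its top, so that its top stays clear of the gripper's body.
- tub_green_lid_mid (a point): The white round tub with a green lid and a red stripe: 56 mm in diameter, 72 mm tall, about 150 g; its straight side runs from the foot to 46 mm up, the 16 mm tall lid is 57 mm across. This point is its centre, 36 mm above its underside, z up; it stands upright on the low shelf at the start. Best gripped in its upper half, about 28 mm below its top, so that its top stays clear of the gripper's body.
- carton_purple_mid (a point): Stock that stays on the shelf: a purple carton, 32 mm (its x) by 44 mm (its y) by 72 mm tall. This point is its centre, 36 mm above its underside.
- jar_black_cap_mid (a point): Stock that stays on the shelf: a brown round jar with a black cap, 44 mm in diameter, 72 mm tall. This point is its centre, 36 mm above its underside.
- tray_blue: The blue order tray, open-topped and shallow, does not slide: 120 mm (its x) by 250 mm (its y) outside, with carrying lips that stick out 17 mm more at its two short ends; walls 3 mm thick, rim 18 mm above the counter, inner floor 3 mm above the counter. Origin at the centre of its underside, on the counter; z up. There is room for three things in a row along its y, about 78 mm apart.
- tray_yellow: The yellow order tray, the same shape and size as the blue one: 120 mm (its x) by 250 mm (its y) outside, rim 18 mm, inner floor 3 mm above the counter. Origin at the centre of its underside, on the counter; z up.
- stock_shelf: The low shelf, fixed: a white board 110 mm deep (its x, away from the robot) and 600 mm long (its y) with a green front edge; its top is 50 mm above the counter. Origin on the counter under its centre. Seven pieces of stock stand on it in one row, about 80 mm apart from centre to centre, open to front and back: grip across the shelf (along its x).

How it is judged:
By the outcome, as a careful person would: the job done as asked, in the order asked, and still so for the second after the job is handed in, with the robot touching nothing.
It also fails if it takes over 115 s, if anything falls off the work surface, if the arm or the gripper's body presses on something with over 40 N, if the wrist force passes 120 N, or if a joint passes its speed limit or range.

## Working session

There is one attempt and no reset: what is moved stays moved. The work goes in short steps, Python scripts to look and compute and a tool call to move; the robot and the scene stay as the last step left them, time stands still between calls to the robot, and variables do not carry over. Pictures are saved under pics/ and viewed, about 12 in all and at most 16, crops included, and the job is handed in when it is done.

Besides the shell and the picture viewer there is one more tool, called as name(argument=value, ...) on one line, values as JSON. jog_arm: Moves the arm, as the interface text tells. Its arguments: {"type":"object","properties":{"rows":{"type":"array","items":{"type":"object","properties":{"slide":{"type":"array","items":{"type":"number"}},"yaw":{"type":"number"},"claw":{"type":"number"}}}}},"required":["rows"]}

```bash
mkdir -p pics; ls; python3 - <<'E'
from plant import r
import cv2
print(r.get_state()); print(r.grip_point_offset)
for n in("side","top"):
    p,d=r.grab_frame(n); cv2.imwrite(f"pics/{n}0.png",p[:,:,::-1]); print(n,r.camera_params(n))
E
```

```text
pics
{'clock': 0.0, 'qpos': array([59.80586082, 30.77760762, -0.25483955, 88.16857103,  0.1468848 ,
       61.1506632 , -4.07867998]), 'joint_velocities': array([ 0.05009416,  0.04923822,  0.00415728,  0.09656612, -0.02570835,
        0.07282578, -0.04115012]), 'joint_efforts': array([ 7.48758316e-05, -5.83415651e+01,  1.04848322e+00, -2.59105647e+01,
        1.22972604e-02,  9.35135409e-03, -8.40257826e-06]), 'tcp_pos': array([ 0.28875507, -0.58166435,  0.2304262 ]), 'orientation': array([-90.00500184,   0.09639902, -63.59450528]), 'force': array([ 0.94399275, -0.31051864,  0.3631539 ]), 'moment': array([-0.01199127,  0.03591456,  0.04987071]), 'finger_gap': 0.998894470070707}
0.0187
side {'mtx': array([[394.91878503,   0.        , 278.21306586],
       [  0.        , 394.91878503, 205.95399647],
       [  0.        ,   0.        ,   1.        ]]), 'position': array([0.408107  , 0.53683784, 0.56254553]), 'attitude': array([-131.54859874,   -0.41816203, -163.35868024])}
top {'mtx': array([[482.21173669,   0.        , 288.90111996],
       [  0.        , 482.21173669, 214.98282296],
       [  0.        ,   0.        ,   1.        ]]), 'position': array([ 0.47541396, -0.01138757,  1.07993121]), 'attitude': array([-176.30233748,    1.27709866,  -90.98566158])}
```

View pics/top0.png

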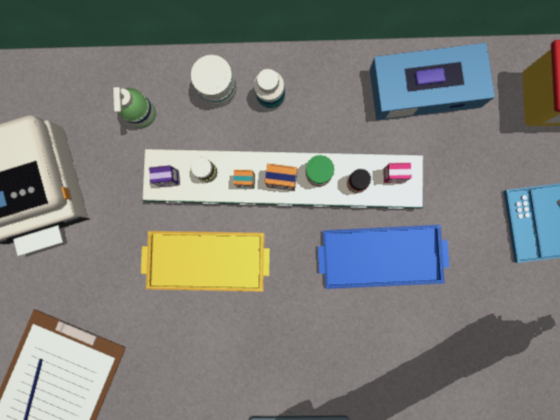

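View pics/side0.png

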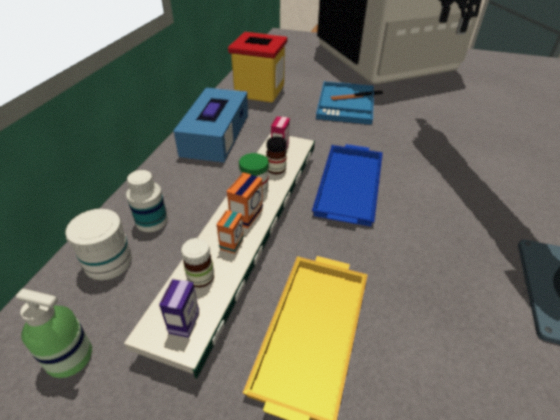

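The top view has image up = +x and left = +y. The stock row, by column at rows of about 160–185: purple 163, white-cap jar 203, small orange 244, large orange 281, green tub 320, black-cap jar 359, pink 399. The yellow tray is at (206,261) and the blue at (382,257). The side view shows everything upright.

```bash
cat > h.py <<'E'
import numpy as np, cv2
from scipy.spatial.transform import Rotation as Ro
from plant import r
def cloud(n="top"):
    p,d=r.grab_frame(n); c=r.camera_params(n)
    v,u=np.mgrid[:420,:560]; K=c["mtx"]
    X=np.stack([(u-K[0,2])/K[0,0]*d,(v-K[1,2])/K[1,1]*d,d],-1)
    W=X@Ro.from_euler("xyz",c["attitude"],degrees=True).as_matrix().T+c["position"]
    W[d==0]=np.nan
    return p,W
def rect(W,m):
    P=W[m]; (c,s,a)=cv2.minAreaRect((P[:,:2]*1000).astype(np.float32)); return np.round(c,1),np.round(s,1),round(a,1),np.round(np.median(P[:,2])*1000,1),len(P)
E
python3 - <<'E'
from h import *
p,W=cloud()
u0=dict(purple=(163,175),whitejar=(203,168),small=(244,178),large=(281,176),tub=(320,170),black=(359,181),pink=(399,173))
for k,(u,v) in u0.items():
    m=np.zeros((420,560),bool); m[v-22:v+22,u-20:u+20]=1
    zt=np.nanmedian(W[v-4:v+4,u-4:u+4,2])
    print(k,"top",rect(W,m&(W[...,2]>zt-.008)&(W[...,2]<zt+.01)))
m=np.zeros((420,560),bool); m[145:215,138:430]=1
print("shelf",rect(W,m&(abs(W[...,2]-.05)<.006)))
hsv=cv2.cvtColor(p,cv2.COLOR_RGB2HSV)
for k,(lo,hi,a) in dict(yellow=(20,35,(225,300,135,275)),blue=(105,125,(215,300,312,455))).items():
    m=np.zeros((420,560),bool); m[a[0]:a[1],a[2]:a[3]]=1
    m&=(hsv[...,0]>lo)&(hsv[...,0]<hi)&(hsv[...,1]>150)
    print(k,rect(W,m&(W[...,2]<.03)))
E
```

```text
purple top (array([627.5, 268. ]), array([32.7, 44.3]), 3.9, np.float64(121.8), 364)
whitejar top (array([638.9, 185.4]), array([41.3, 40. ]), 43.2, np.float64(122.2), 333)
small top (array([619. , 102.5]), array([38.2, 30.4]), 87.9, np.float64(112.2), 287)
large top (array([619.4,  25.4]), array([60.6, 41. ]), 80.3, np.float64(126.3), 610)
tub top (array([630.7, -53.8]), array([55.6, 56.5]), 45.2, np.float64(122.5), 632)
black top (array([ 609.1, -133.4]), array([40.8, 39.5]), 71.7, np.float64(122.7), 340)
pink top (array([ 623.7, -212.7]), array([44.1, 32.4]), 89.0, np.float64(122.4), 377)
shelf (array([623.1,  24.9]), array([602.6, 114.1]), 87.4, np.float64(50.2), 10569)
yellow (array([447.1, 198.6]), array([279.8, 125.4]), 88.1, np.float64(3.8), 6799)
blue (array([ 449.6, -192.1]), array([124.1, 280.4]), 1.6, np.float64(4.3), 6886)
```

```bash
cat >> h.py <<'E'
def go(x,y,z,yaw):
    s=r.get_state(); R=Ro.from_euler("xyz",s["orientation"],degrees=True)
    d=R.inv().apply(np.array([x,y,z])/1000-s["tcp_pos"])*100
    t=Ro.from_euler("xyz",[-90,0,yaw],degrees=True)
    print("slide",np.round(d,2),"yaw",np.round((R.inv()*t).as_rotvec(),3),"gap",round(s["finger_gap"],2),"t",s["clock"])
E
python3 -c "
from h import *
go(619,25,200,-9.7)"
```

```text
slide [-39.66   3.11  56.56] yaw [-0.001 -0.941 -0.001] gap 1.0 t 0.15
```

jog_arm(rows=[{"slide": [-2, 0.5, 3], "yaw": -0.07}, {"slide": [-5, 1, 7], "yaw": -0.17}, {"slide": [-8, 1, 11.5], "yaw": -0.28}, {"slide": [-11, 1.5, 16], "yaw": -0.38}, {"slide": [-14, 1.5, 20], "yaw": -0.48}, {"slide": [-17, 2, 24], "yaw": -0.58}, {"slide": [-20, 2, 28.5], "yaw": -0.68}, {"slide": [-23, 2.5, 33], "yaw": -0.78}, {"slide": [-26, 2.5, 37], "yaw": -0.88}, {"slide": [-29, 3, 41], "yaw": -0.941}])

```text
$.rows[0]: bad value
```

```bash
python3 -c "
from h import *
s=r.get_state();print(s['tcp_pos'],s['orientation'])
go(619.4,25.4,200,-9.7);go(619.4,25.4,79,-9.7)"
```

```text
[ 0.28882815 -0.58177734  0.23064894] [-9.00059933e+01  7.32195915e-02 -6.35922709e+01]
slide [-39.68   3.11  56.61] yaw [-0.001 -0.941 -0.001] gap 1.0 t 0.15
slide [-39.66  15.21  56.61] yaw [-0.001 -0.941 -0.001] gap 1.0 t 0.15
```

Claw must be given in every row.

jog_arm(rows=[{"slide": [-2, 0.5, 3], "yaw": -0.07, "claw": 0}, {"slide": [-5, 1, 7], "yaw": -0.17, "claw": 0}, {"slide": [-8, 1, 11.5], "yaw": -0.28, "claw": 0}, {"slide": [-11, 1.5, 16], "yaw": -0.38, "claw": 0}, {"slide": [-14, 1.5, 20], "yaw": -0.48, "claw": 0}, {"slide": [-17, 2, 24], "yaw": -0.58, "claw": 0}, {"slide": [-20, 2, 28.5], "yaw": -0.68, "claw": 0}, {"slide": [-23, 2.5, 33], "yaw": -0.78, "claw": 0}, {"slide": [-26, 2.5, 37], "yaw": -0.88, "claw": 0}, {"slide": [-29, 3, 41], "yaw": -0.941, "claw": 0}])

```text
clock: 1.15
tcp_pos: [0.5203, -0.1538, 0.2028]
orientation: [-90.0, -0.0, -9.5]
force: [0.6, -0.0, -0.1]
finger_gap: 0.998
```

```bash
python3 -c "
from h import *
s=r.get_state();print(s['tcp_pos'],s['orientation'])
go(619.4,25.4,200,-9.7);go(619.4,25.4,79,-9.7)"
```

```text
[ 0.52026603 -0.1538183   0.20281409] [-9.00126351e+01 -3.59575100e-02 -9.49391047e+00]
slide [ 6.82  0.28 19.31] yaw [0.    0.004 0.001] gap 1.0 t 1.15
slide [ 6.81 12.38 19.31] yaw [0.    0.004 0.001] gap 1.0 t 1.15
```

jog_arm(rows=[{"slide": [1.5, 0, 4.2], "yaw": 0, "claw": 0}, {"slide": [3, 0, 8.5], "yaw": 0, "claw": 0}, {"slide": [4.5, 0, 12.7], "yaw": 0, "claw": 0}, {"slide": [5.8, 0, 16], "yaw": 0, "claw": 0}, {"slide": [6.3, 0.5, 17.8], "yaw": 0, "claw": 0}, {"slide": [6.3, 1, 17.8], "yaw": 0, "claw": 0}, {"slide": [6.3, 1, 17.8], "yaw": 0, "claw": 0}, {"slide": [6.3, 1, 17.8], "yaw": 0, "claw": 0}])

```text
clock: 1.95
tcp_pos: [0.6109, 0.0074, 0.1923]
orientation: [-90.1, 0.1, -9.8]
force: [-0.4, -0.1, 0.5]
finger_gap: 1.001
```

```bash
python3 -c "
from h import *
s=r.get_state();print(s['tcp_pos'],s['orientation'],s['joint_velocities'])
go(619.4,25.4,79,-9.7)
p,d=r.grab_frame('side');cv2.imwrite('pics/s1.png',p[:,:,::-1])"
```

```text
[0.6108953  0.00742141 0.1923056 ] [-9.00811664e+01  5.37479212e-02 -9.80073542e+00] [ 0.46417431 -0.48501097 -0.16296164 -0.39149385 -0.14993114 -0.09133009
 -0.13734829]
slide [ 0.54 11.33  1.93] yaw [ 0.001 -0.002 -0.001] gap 1.0 t 1.95
```

View pics/s1.png

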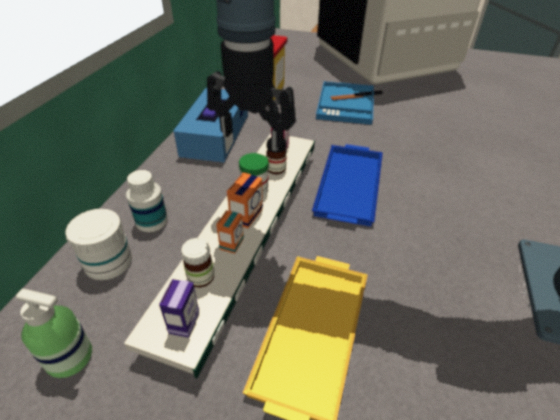

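jog_arm(rows=[{"slide": [0.5, 1, 1.9], "yaw": 0, "claw": 0}, {"slide": [0.5, 3, 1.9], "yaw": 0, "claw": 0}, {"slide": [0.5, 6.5, 1.9], "yaw": 0, "claw": 0}, {"slide": [0.5, 9.5, 1.9], "yaw": 0, "claw": 0}, {"slide": [0.5, 11.3, 1.9], "yaw": 0, "claw": 0}, {"slide": [0.5, 11.3, 1.9], "yaw": 0, "claw": 0}, {"slide": [0.5, 11.3, 1.9], "yaw": 0, "claw": 0}, {"slide": [0.5, 11.3, 1.9], "yaw": 0, "claw": 0}])

```text
clock: 2.8
tcp_pos: [0.6208, 0.0269, 0.0813]
orientation: [-90.0, -0.1, -9.7]
force: [0.4, 0.2, -0.4]
finger_gap: 1.003
```

```bash
python3 -c "
from h import *
go(619.4,25.4,79,-9.7)
p,d=r.grab_frame('side');cv2.imwrite('pics/s2.png',cv2.resize(p[100:260,160:360,::-1],None,fx=3,fy=3))"
```

```text
slide [-0.11  0.23 -0.18] yaw [-0.001 -0.     0.003] gap 1.0 t 2.8
```

View pics/s2.png

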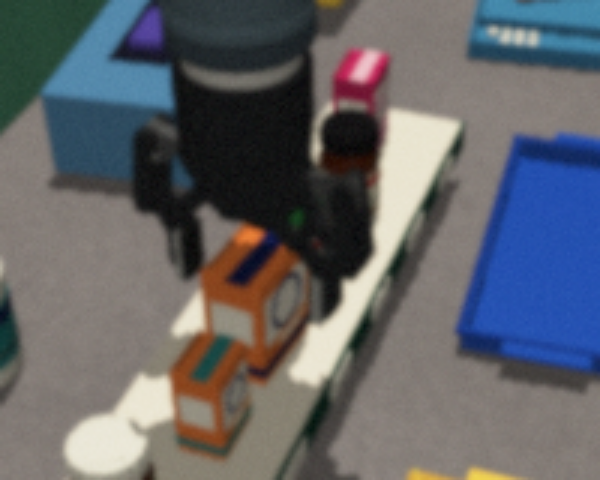

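The fingers straddle the large carton, back finger at (185,245) and front finger at (325,280) in the crop. Next I close on it and lift.

jog_arm(rows=[{"slide": [0, 0.2, 0], "yaw": 0, "claw": 0.5}, {"slide": [0, 0.2, 0], "yaw": 0, "claw": 1}, {"slide": [0, 0.2, 0], "yaw": 0, "claw": 1}, {"slide": [0, 0.2, 0], "yaw": 0, "claw": 1}, {"slide": [0, 0.2, 0], "yaw": 0, "claw": 1}, {"slide": [0, 0.2, 0], "yaw": 0, "claw": 1}, {"slide": [0, 0.2, 0], "yaw": 0, "claw": 1}])

```text
clock: 3.55
tcp_pos: [0.6201, 0.0273, 0.0781]
orientation: [-90.0, -0.0, -9.7]
force: [-0.4, 0.9, 4.6]
finger_gap: 0.465
```

jog_arm(rows=[{"slide": [0, -1, 0], "yaw": 0, "claw": 1}, {"slide": [0, -3, 0], "yaw": 0, "claw": 1}, {"slide": [0, -5, 0], "yaw": 0, "claw": 1}, {"slide": [0, -7, 0], "yaw": 0, "claw": 1}, {"slide": [0, -8, 0], "yaw": 0, "claw": 1}, {"slide": [0, -8, 0], "yaw": 0, "claw": 1}, {"slide": [0, -8, 0], "yaw": 0, "claw": 1}])

```text
clock: 4.25
tcp_pos: [0.6191, 0.0271, 0.157]
orientation: [-90.0, 0.1, -9.7]
force: [-0.2, 0.3, -1.4]
finger_gap: 0.461
```

```bash
python3 -c "
from h import *
go(447.4,-114.1,130,1.6)"
```

```text
slide [-14.55   2.72 -16.8 ] yaw [ 0.    -0.197 -0.001] gap 0.46 t 4.25
```

jog_arm(rows=[{"slide": [-2, 0, -1], "yaw": 0, "claw": 1}, {"slide": [-5, 0, -3], "yaw": -0.05, "claw": 1}, {"slide": [-8, 0.5, -6], "yaw": -0.1, "claw": 1}, {"slide": [-10.5, 1, -9], "yaw": -0.15, "claw": 1}, {"slide": [-12.5, 2, -12.5], "yaw": -0.19, "claw": 1}, {"slide": [-14, 2.7, -15.5], "yaw": -0.197, "claw": 1}, {"slide": [-14.5, 2.7, -16.8], "yaw": -0.197, "claw": 1}, {"slide": [-14.5, 2.7, -16.8], "yaw": -0.197, "claw": 1}, {"slide": [-14.5, 2.7, -16.8], "yaw": -0.197, "claw": 1}, {"slide": [-14.5, 2.7, -16.8], "yaw": -0.197, "claw": 1}])

```text
clock: 5.25
tcp_pos: [0.4499, -0.1124, 0.1309]
orientation: [-90.0, -0.1, 1.7]
force: [0.2, -0.6, 0.1]
finger_gap: 0.458
```

```bash
python3 -c "
from h import *
go(447.4,-114.1,32,1.6)
p,d=r.grab_frame('side');cv2.imwrite('pics/s3.png',cv2.resize(p[60:260,240:440,::-1],None,fx=3,fy=3))"
```

```text
slide [-0.27  9.89 -0.17] yaw [-0.001  0.002  0.001] gap 0.46 t 5.25
```

View pics/s3.png

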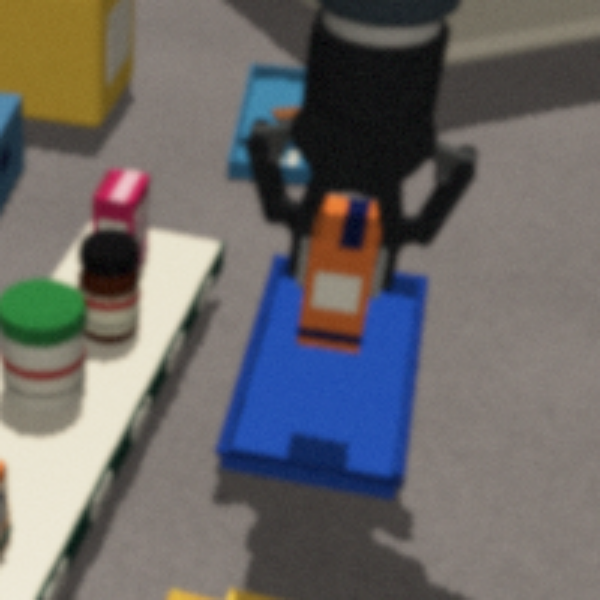

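The carton hangs upright above the tray, at about (340,270) in the crop. Next I lower it, release and rise.

jog_arm(rows=[{"slide": [-0.2, 2, -0.2], "yaw": 0, "claw": 1}, {"slide": [-0.2, 5, -0.2], "yaw": 0, "claw": 1}, {"slide": [-0.2, 7.5, -0.2], "yaw": 0, "claw": 1}, {"slide": [-0.2, 8.8, -0.2], "yaw": 0, "claw": 1}, {"slide": [-0.2, 9.4, -0.2], "yaw": 0, "claw": 1}, {"slide": [-0.2, 9.7, -0.2], "yaw": 0, "claw": 1}, {"slide": [-0.2, 9.9, -0.2], "yaw": 0, "claw": 1}, {"slide": [-0.2, 9.9, -0.2], "yaw": 0, "claw": 1}, {"slide": [-0.2, 9.9, -0.2], "yaw": 0, "claw": 1}, {"slide": [-0.2, 9.9, -0.2], "yaw": 0, "claw": 1}])

```text
clock: 6.3
tcp_pos: [0.4469, -0.1162, 0.0321]
orientation: [-90.0, -0.1, 1.6]
force: [0.6, 0.6, -0.5]
finger_gap: 0.46
```

```bash
python3 -c "
from h import *
s=r.get_state();print(s['tcp_pos'],s['force'])"
```

```text
[ 0.44687165 -0.11619024  0.03213689] [ 0.58694177  0.59480068 -0.47894506]
```

jog_arm(rows=[{"slide": [0, 0.1, 0], "yaw": 0, "claw": 1}, {"slide": [0, 0.15, 0], "yaw": 0, "claw": 1}, {"slide": [0, 0.15, 0], "yaw": 0, "claw": 1}, {"slide": [0, 0.15, 0], "yaw": 0, "claw": 1}])

```text
clock: 6.7
tcp_pos: [0.4469, -0.1162, 0.031]
orientation: [-90.0, -0.0, 1.6]
force: [-1.8, -0.1, 9.5]
finger_gap: 0.463
```

jog_arm(rows=[{"slide": [0, 0, 0], "yaw": 0, "claw": 0.45}, {"slide": [0, 0, 0], "yaw": 0, "claw": 0.3}, {"slide": [0, 0, 0], "yaw": 0, "claw": 0.25}, {"slide": [0, 0, 0], "yaw": 0, "claw": 0.25}, {"slide": [0, -3, 0], "yaw": 0, "claw": 0.25}, {"slide": [0, -7, 0], "yaw": 0, "claw": 0.2}, {"slide": [0, -11, 0], "yaw": 0, "claw": 0}, {"slide": [0, -14, 0], "yaw": 0, "claw": 0}, {"slide": [0, -14, 0], "yaw": 0, "claw": 0}, {"slide": [0, -14, 0], "yaw": 0, "claw": 0}])

```text
clock: 7.7
tcp_pos: [0.4466, -0.1163, 0.1704]
orientation: [-90.0, -0.1, 1.6]
force: [-1.2, 0.3, -1.0]
finger_gap: 1.0
```

```bash
python3 -c "
from h import *
go(638.9,185.4,180,-2)"
```

```text
slide [20.06 -0.97 29.62] yaw [0.001 0.063 0.001] gap 1.0 t 7.7
```

jog_arm(rows=[{"slide": [1.5, -0.5, 2.2], "yaw": 0.02, "claw": 0}, {"slide": [4, -1, 6], "yaw": 0.04, "claw": 0}, {"slide": [6.5, -1, 9.7], "yaw": 0.06, "claw": 0}, {"slide": [9, -1, 13.4], "yaw": 0.06, "claw": 0}, {"slide": [11.5, -1, 17.1], "yaw": 0.06, "claw": 0}, {"slide": [14, -1, 20.7], "yaw": 0.06, "claw": 0}, {"slide": [16.5, -1, 24.4], "yaw": 0.06, "claw": 0}, {"slide": [19, -1, 28], "yaw": 0.06, "claw": 0}, {"slide": [20.1, -1, 29.6], "yaw": 0.06, "claw": 0}, {"slide": [20.1, -1, 29.6], "yaw": 0.06, "claw": 0}])

```text
clock: 8.7
tcp_pos: [0.6384, 0.1896, 0.1775]
orientation: [-89.9, 0.2, -1.6]
force: [0.1, -0.4, -0.8]
finger_gap: 0.999
```

jog_arm(rows=[{"slide": [0, 0, 0], "yaw": 0, "claw": 0}, {"slide": [0, 0, 0], "yaw": 0, "claw": 0}])

```text
clock: 8.9
tcp_pos: [0.6384, 0.1836, 0.1788]
orientation: [-90.1, 0.1, -1.9]
force: [0.3, 0.6, 0.8]
finger_gap: 0.998
```

```bash
python3 -c "
from h import *
go(638.9,185.4,72,-2)"
```

```text
slide [ 0.07 10.68  0.2 ] yaw [ 0.002  0.002 -0.002] gap 1.0 t 8.9
```

jog_arm(rows=[{"slide": [0, 1.5, 0.2], "yaw": 0, "claw": 0}, {"slide": [0, 5, 0.2], "yaw": 0, "claw": 0}, {"slide": [0, 8, 0.2], "yaw": 0, "claw": 0}, {"slide": [0, 10, 0.2], "yaw": 0, "claw": 0}, {"slide": [0, 10.7, 0.2], "yaw": 0, "claw": 0}, {"slide": [0, 10.7, 0.2], "yaw": 0, "claw": 0}, {"slide": [0, 10.7, 0.2], "yaw": 0, "claw": 0}, {"slide": [0, 10.7, 0.2], "yaw": 0, "claw": 0}])

```text
clock: 9.7
tcp_pos: [0.6402, 0.1877, 0.0746]
orientation: [-90.0, -0.1, -1.8]
force: [0.6, 0.2, -0.2]
finger_gap: 1.003
```

jog_arm(rows=[{"slide": [0, 0, 0], "yaw": 0, "claw": 0.3}, {"slide": [0, 0, 0], "yaw": 0, "claw": 0.5}, {"slide": [0, 0, 0], "yaw": 0, "claw": 1}, {"slide": [0, 0, 0], "yaw": 0, "claw": 1}, {"slide": [0, 0, 0], "yaw": 0, "claw": 1}, {"slide": [0, 0, 0], "yaw": 0, "claw": 1}, {"slide": [0, 0, 0], "yaw": 0, "claw": 1}, {"slide": [0, 0, 0], "yaw": 0, "claw": 1}])

```text
clock: 10.5
tcp_pos: [0.6397, 0.1877, 0.074]
orientation: [-90.0, -0.1, -1.8]
force: [-0.7, -0.2, 6.1]
finger_gap: 0.494
```

jog_arm(rows=[{"slide": [0, -1, 0], "yaw": 0, "claw": 1}, {"slide": [0, -3, 0], "yaw": 0, "claw": 1}, {"slide": [0, -6, 0], "yaw": 0, "claw": 1}, {"slide": [0, -9, 0], "yaw": 0, "claw": 1}, {"slide": [0, -10, 0], "yaw": 0, "claw": 1}, {"slide": [0, -10, 0], "yaw": 0, "claw": 1}, {"slide": [0, -10, 0], "yaw": 0, "claw": 1}, {"slide": [0, -10, 0], "yaw": 0, "claw": 1}])

```text
clock: 11.3
tcp_pos: [0.6381, 0.187, 0.1712]
orientation: [-90.1, 0.2, -1.8]
force: [-0.2, 0.2, -1.3]
finger_gap: 0.493
```

```bash
python3 -c "
from h import *
go(449.6,-192.1,150,1.6)
p,d=r.grab_frame('side');cv2.imwrite('pics/s4.png',p[:,:,::-1])"
```

```text
slide [-17.63   2.21 -38.49] yaw [ 0.001 -0.06  -0.003] gap 0.49 t 11.3
```

View pics/s4.png

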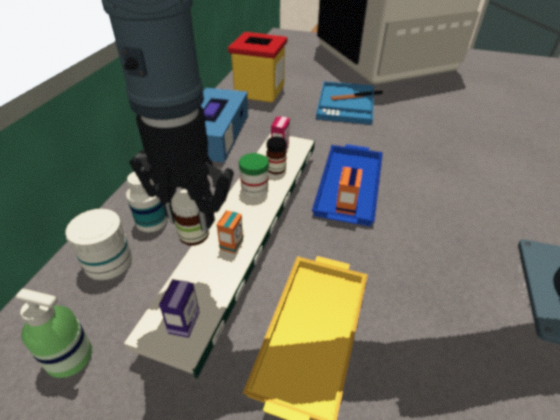

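The jar is held upright at (190,215), and the large carton stands in the blue tray at (348,190). Next I carry the jar.

jog_arm(rows=[{"slide": [-2, 0, -1], "yaw": 0, "claw": 1}, {"slide": [-5, 0, -3], "yaw": -0.02, "claw": 1}, {"slide": [-8, 0, -6], "yaw": -0.04, "claw": 1}, {"slide": [-11, 0.5, -9], "yaw": -0.06, "claw": 1}, {"slide": [-14, 1, -12.5], "yaw": -0.06, "claw": 1}, {"slide": [-16, 1.5, -16.5], "yaw": -0.06, "claw": 1}, {"slide": [-17, 2, -20.5], "yaw": -0.06, "claw": 1}, {"slide": [-17.6, 2.2, -24.5], "yaw": -0.06, "claw": 1}, {"slide": [-17.6, 2.2, -28], "yaw": -0.06, "claw": 1}, {"slide": [-17.6, 2.2, -30], "yaw": -0.06, "claw": 1}])

```text
clock: 12.35
tcp_pos: [0.4524, -0.11, 0.1504]
orientation: [-90.0, 0.1, 1.4]
force: [0.2, -0.9, -1.3]
finger_gap: 0.493
```

jog_arm(rows=[{"slide": [0, 0, -2], "yaw": 0, "claw": 1}, {"slide": [0, 0, -5], "yaw": 0, "claw": 1}, {"slide": [0, 0, -7.5], "yaw": 0, "claw": 1}, {"slide": [0, 0, -8.5], "yaw": 0, "claw": 1}, {"slide": [0, 0, -8.5], "yaw": 0, "claw": 1}, {"slide": [0, 0, -8.5], "yaw": 0, "claw": 1}, {"slide": [0, 0, -8.5], "yaw": 0, "claw": 1}])

```text
clock: 13.05
tcp_pos: [0.4562, -0.1899, 0.151]
orientation: [-89.9, 0.0, 1.7]
force: [-0.5, 0.2, -0.5]
finger_gap: 0.497
```

```bash
python3 -c "
from h import *
go(449.6,-192.1,27,1.6)"
```

```text
slide [-0.66 12.4  -0.21] yaw [-0.001  0.002 -0.   ] gap 0.5 t 13.05
```

jog_arm(rows=[{"slide": [-0.6, 2, -0.3], "yaw": 0, "claw": 1}, {"slide": [-0.6, 5, -0.3], "yaw": 0, "claw": 1}, {"slide": [-0.6, 8, -0.3], "yaw": 0, "claw": 1}, {"slide": [-0.6, 10.5, -0.3], "yaw": 0, "claw": 1}, {"slide": [-0.6, 11.5, -0.3], "yaw": 0, "claw": 1}, {"slide": [-0.6, 12, -0.3], "yaw": 0, "claw": 1}, {"slide": [-0.6, 12.2, -0.3], "yaw": 0, "claw": 1}, {"slide": [-0.6, 12.2, -0.3], "yaw": 0, "claw": 1}, {"slide": [-0.6, 12.2, -0.3], "yaw": 0, "claw": 1}, {"slide": [-0.6, 12.2, -0.3], "yaw": 0, "claw": 1}])

```text
clock: 14.05
tcp_pos: [0.4507, -0.1951, 0.0299]
orientation: [-90.0, -0.1, 1.6]
force: [0.3, 0.2, -0.6]
finger_gap: 0.496
```

jog_arm(rows=[{"slide": [0, 0.1, 0], "yaw": 0, "claw": 1}, {"slide": [0, 0.2, 0], "yaw": 0, "claw": 1}, {"slide": [0, 0.2, 0], "yaw": 0, "claw": 1}, {"slide": [0, 0.2, 0], "yaw": 0, "claw": 1}])

```text
clock: 14.45
tcp_pos: [0.4501, -0.1948, 0.0271]
orientation: [-90.0, 0.0, 1.6]
force: [0.1, -0.9, -1.4]
finger_gap: 0.494
```

jog_arm(rows=[{"slide": [0, 0.05, 0], "yaw": 0, "claw": 1}, {"slide": [0, 0.1, 0], "yaw": 0, "claw": 1}, {"slide": [0, 0.1, 0], "yaw": 0, "claw": 1}, {"slide": [0, 0.1, 0], "yaw": 0, "claw": 1}])

```text
clock: 14.85
tcp_pos: [0.4502, -0.1949, 0.0269]
orientation: [-90.0, 0.0, 1.6]
force: [-2.4, 1.2, 10.3]
finger_gap: 0.497
```

jog_arm(rows=[{"slide": [0, 0, 0], "yaw": 0, "claw": 0.45}, {"slide": [0, 0, 0], "yaw": 0, "claw": 0.3}, {"slide": [0, 0, 0], "yaw": 0, "claw": 0.2}, {"slide": [0, 0, 0], "yaw": 0, "claw": 0.2}, {"slide": [0, -3, 0], "yaw": 0, "claw": 0.2}, {"slide": [0, -7, 0], "yaw": 0, "claw": 0.1}, {"slide": [0, -11, 0], "yaw": 0, "claw": 0}, {"slide": [0, -14.5, 0], "yaw": 0, "claw": 0}, {"slide": [0, -15, 0], "yaw": 0, "claw": 0}, {"slide": [0, -15, 0], "yaw": 0, "claw": 0}])

```text
clock: 15.85
tcp_pos: [0.4507, -0.1952, 0.177]
orientation: [-90.1, -0.1, 1.6]
force: [0.6, 0.2, 0.1]
finger_gap: 1.004
```

jog_arm(rows=[{"slide": [2, 0, -0.3], "yaw": 0, "claw": 0}, {"slide": [5.5, 0, -0.7], "yaw": 0.02, "claw": 0}, {"slide": [9, 0, -1.2], "yaw": 0.04, "claw": 0}, {"slide": [12.5, 0, -1.7], "yaw": 0.045, "claw": 0}, {"slide": [15.5, 0, -2.1], "yaw": 0.045, "claw": 0}, {"slide": [17.3, 0, -2.3], "yaw": 0.045, "claw": 0}, {"slide": [17.3, 0, -2.3], "yaw": 0.045, "claw": 0}, {"slide": [17.3, 0, -2.3], "yaw": 0.045, "claw": 0}, {"slide": [17.3, 0, -2.3], "yaw": 0.045, "claw": 0}, {"slide": [17.3, 0, -2.3], "yaw": 0.045, "claw": 0}])

```text
clock: 16.85
tcp_pos: [0.6226, -0.2132, 0.1758]
orientation: [-90.0, 0.1, -1.0]
force: [-0.8, 0.2, 0.4]
finger_gap: 0.999
```

```bash
python3 -c "
from h import *
go(623.7,-212.7,75,-1)"
```

```text
slide [ 0.12 10.08  0.06] yaw [ 0.     0.    -0.001] gap 1.0 t 16.85
```

jog_arm(rows=[{"slide": [0.1, 1.5, 0], "yaw": 0, "claw": 0}, {"slide": [0.1, 5, 0], "yaw": 0, "claw": 0}, {"slide": [0.1, 8, 0], "yaw": 0, "claw": 0}, {"slide": [0.1, 9.6, 0], "yaw": 0, "claw": 0}, {"slide": [0.1, 10.1, 0], "yaw": 0, "claw": 0}, {"slide": [0.1, 10.1, 0], "yaw": 0, "claw": 0}, {"slide": [0.1, 10.1, 0], "yaw": 0, "claw": 0}, {"slide": [0.1, 10.1, 0], "yaw": 0, "claw": 0}])

```text
clock: 17.65
tcp_pos: [0.6259, -0.2133, 0.0767]
orientation: [-90.0, -0.1, -1.0]
force: [0.2, 0.1, -0.1]
finger_gap: 1.0
```

jog_arm(rows=[{"slide": [0, 0, 0], "yaw": 0, "claw": 0.3}, {"slide": [0, 0, 0], "yaw": 0, "claw": 0.5}, {"slide": [0, 0, 0], "yaw": 0, "claw": 1}, {"slide": [0, 0, 0], "yaw": 0, "claw": 1}, {"slide": [0, 0, 0], "yaw": 0, "claw": 1}, {"slide": [0, 0, 0], "yaw": 0, "claw": 1}, {"slide": [0, 0, 0], "yaw": 0, "claw": 1}, {"slide": [0, 0, 0], "yaw": 0, "claw": 1}])

```text
clock: 18.45
tcp_pos: [0.6251, -0.2131, 0.0755]
orientation: [-90.0, -0.0, -1.0]
force: [0.4, -0.3, 4.3]
finger_gap: 0.369
```

jog_arm(rows=[{"slide": [0, -1, 0], "yaw": 0, "claw": 1}, {"slide": [0, -3, 0], "yaw": 0, "claw": 1}, {"slide": [0, -6, 0], "yaw": 0, "claw": 1}, {"slide": [0, -7, 0], "yaw": 0, "claw": 1}, {"slide": [0, -7, 0], "yaw": 0, "claw": 1}, {"slide": [0, -7, 0], "yaw": 0, "claw": 1}, {"slide": [0, -7, 0], "yaw": 0, "claw": 1}])

```text
clock: 19.15
tcp_pos: [0.6237, -0.2128, 0.1436]
orientation: [-90.0, 0.2, -1.0]
force: [-0.1, 0.3, -0.8]
finger_gap: 0.366
```

jog_arm(rows=[{"slide": [-2, 0, -0.3], "yaw": 0, "claw": 1}, {"slide": [-5.5, 0, -1.5], "yaw": -0.02, "claw": 1}, {"slide": [-9, 0, -3], "yaw": -0.03, "claw": 1}, {"slide": [-12.5, 0, -4.5], "yaw": -0.045, "claw": 1}, {"slide": [-15.5, 0, -5.5], "yaw": -0.045, "claw": 1}, {"slide": [-17.1, 0, -6], "yaw": -0.045, "claw": 1}, {"slide": [-17.1, 0, -6], "yaw": -0.045, "claw": 1}, {"slide": [-17.1, 0, -6], "yaw": -0.045, "claw": 1}, {"slide": [-17.1, 0, -6], "yaw": -0.045, "claw": 1}])

```text
clock: 20.05
tcp_pos: [0.4546, -0.2691, 0.1452]
orientation: [-90.0, -0.1, 1.7]
force: [-0.1, 0.1, -0.6]
finger_gap: 0.367
```

```bash
python3 -c "
from h import *
go(451.8,-270.1,28,1.6)
p,d=r.grab_frame('side');cv2.imwrite('pics/s5.png',cv2.resize(p[40:240,220:420,::-1],None,fx=3,fy=3))"
```

```text
slide [-0.3  11.72 -0.1 ] yaw [-0.001  0.002  0.001] gap 0.37 t 20.05
```

View pics/s5.png

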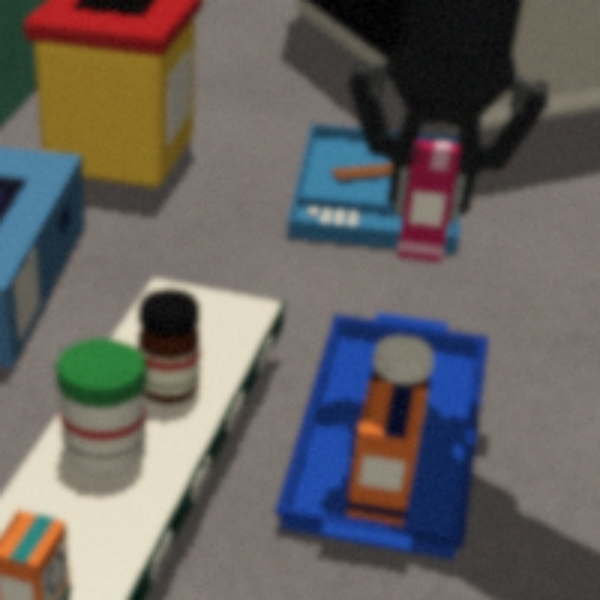

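The large carton and the jar stand in the blue tray, and the pink carton is held upright. Next I lower it.

jog_arm(rows=[{"slide": [-0.3, 2, -0.1], "yaw": 0, "claw": 1}, {"slide": [-0.3, 5, -0.1], "yaw": 0, "claw": 1}, {"slide": [-0.3, 8, -0.1], "yaw": 0, "claw": 1}, {"slide": [-0.3, 10.2, -0.1], "yaw": 0, "claw": 1}, {"slide": [-0.3, 11, -0.1], "yaw": 0, "claw": 1}, {"slide": [-0.3, 11.4, -0.1], "yaw": 0, "claw": 1}, {"slide": [-0.3, 11.5, -0.1], "yaw": 0, "claw": 1}, {"slide": [-0.3, 11.5, -0.1], "yaw": 0, "claw": 1}, {"slide": [-0.3, 11.5, -0.1], "yaw": 0, "claw": 1}, {"slide": [-0.3, 11.5, -0.1], "yaw": 0, "claw": 1}])

```text
clock: 21.1
tcp_pos: [0.4502, -0.2715, 0.0309]
orientation: [-90.0, -0.1, 1.6]
force: [0.2, -0.3, -0.9]
finger_gap: 0.367
```

jog_arm(rows=[{"slide": [0, 0.05, 0], "yaw": 0, "claw": 1}, {"slide": [0, 0.1, 0], "yaw": 0, "claw": 1}, {"slide": [0, 0.1, 0], "yaw": 0, "claw": 1}, {"slide": [0, 0.1, 0], "yaw": 0, "claw": 1}])

```text
clock: 21.5
tcp_pos: [0.4497, -0.2712, 0.0291]
orientation: [-90.0, 0.0, 1.6]
force: [0.2, -0.2, -0.2]
finger_gap: 0.367
```

jog_arm(rows=[{"slide": [0, 0.05, 0], "yaw": 0, "claw": 1}, {"slide": [0, 0.1, 0], "yaw": 0, "claw": 1}, {"slide": [0, 0.1, 0], "yaw": 0, "claw": 1}, {"slide": [0, 0.1, 0], "yaw": 0, "claw": 1}])

```text
clock: 21.9
tcp_pos: [0.4498, -0.2712, 0.0284]
orientation: [-90.0, 0.0, 1.6]
force: [-1.3, -0.1, 5.1]
finger_gap: 0.367
```

jog_arm(rows=[{"slide": [0, 0, 0], "yaw": 0, "claw": 0.6}, {"slide": [0, 0, 0], "yaw": 0, "claw": 0.4}, {"slide": [0, 0, 0], "yaw": 0, "claw": 0.25}, {"slide": [0, 0, 0], "yaw": 0, "claw": 0.25}, {"slide": [0, -3, 0], "yaw": 0, "claw": 0.25}, {"slide": [0, -7, 0], "yaw": 0, "claw": 0.1}, {"slide": [0, -11, 0], "yaw": 0, "claw": 0}, {"slide": [0, -14.5, 0], "yaw": 0, "claw": 0}, {"slide": [0, -15, 0], "yaw": 0, "claw": 0}, {"slide": [0, -15, 0], "yaw": 0, "claw": 0}])

```text
clock: 22.9
tcp_pos: [0.4503, -0.2716, 0.179]
orientation: [-90.1, -0.1, 1.6]
force: [-0.0, -0.1, -0.6]
finger_gap: 1.001
```

jog_arm(rows=[{"slide": [1, 0, 2], "yaw": 0, "claw": 0}, {"slide": [2.5, 0, 6], "yaw": 0.02, "claw": 0}, {"slide": [4, 0, 10], "yaw": 0.04, "claw": 0}, {"slide": [6, 0, 14], "yaw": 0.065, "claw": 0}, {"slide": [8, 0, 18], "yaw": 0.065, "claw": 0}, {"slide": [10, 0, 22], "yaw": 0.065, "claw": 0}, {"slide": [12, 0, 26], "yaw": 0.065, "claw": 0}, {"slide": [14, 0, 30], "yaw": 0.065, "claw": 0}, {"slide": [16, 0, 33.5], "yaw": 0.065, "claw": 0}, {"slide": [17.5, 0, 36], "yaw": 0.065, "claw": 0}])

```text
clock: 23.9
tcp_pos: [0.6141, 0.0969, 0.1759]
orientation: [-90.0, 0.2, -2.0]
force: [1.1, -0.6, -0.2]
finger_gap: 0.999
```

jog_arm(rows=[{"slide": [0.5, 0, 0.9], "yaw": 0, "claw": 0}, {"slide": [0.5, 0, 0.9], "yaw": 0, "claw": 0}, {"slide": [0.5, 0, 0.9], "yaw": 0, "claw": 0}, {"slide": [0.5, 0, 0.9], "yaw": 0, "claw": 0}])

```text
clock: 24.3
tcp_pos: [0.6194, 0.0999, 0.1776]
orientation: [-90.1, 0.1, -2.3]
force: [-0.5, -1.2, 0.4]
finger_gap: 0.997
```

```bash
python3 -c "
from h import *
go(619,102.5,66,-2.1)"
```

```text
slide [-0.04 11.16  0.28] yaw [ 0.002 -0.003 -0.001] gap 1.0 t 24.3
```

jog_arm(rows=[{"slide": [0, 1.5, 0.2], "yaw": 0, "claw": 0}, {"slide": [0, 5, 0.2], "yaw": 0, "claw": 0}, {"slide": [0, 8.5, 0.2], "yaw": 0, "claw": 0}, {"slide": [0, 10.5, 0.2], "yaw": 0, "claw": 0}, {"slide": [0, 11.2, 0.2], "yaw": 0, "claw": 0}, {"slide": [0, 11.2, 0.2], "yaw": 0, "claw": 0}, {"slide": [0, 11.2, 0.2], "yaw": 0, "claw": 0}, {"slide": [0, 11.2, 0.2], "yaw": 0, "claw": 0}])

```text
clock: 25.1
tcp_pos: [0.6211, 0.1045, 0.0675]
orientation: [-90.0, -0.1, -2.1]
force: [-0.4, -0.0, 0.0]
finger_gap: 0.998
```

jog_arm(rows=[{"slide": [0, 0, 0], "yaw": 0, "claw": 0.3}, {"slide": [0, 0, 0], "yaw": 0, "claw": 0.6}, {"slide": [0, 0, 0], "yaw": 0, "claw": 1}, {"slide": [0, 0, 0], "yaw": 0, "claw": 1}, {"slide": [0, 0, 0], "yaw": 0, "claw": 1}, {"slide": [0, 0, 0], "yaw": 0, "claw": 1}, {"slide": [0, 0, 0], "yaw": 0, "claw": 1}, {"slide": [0, 0, 0], "yaw": 0, "claw": 1}])

```text
clock: 25.9
tcp_pos: [0.6204, 0.1045, 0.0665]
orientation: [-90.0, -0.0, -2.1]
force: [-0.0, -0.5, 5.1]
finger_gap: 0.341
```

jog_arm(rows=[{"slide": [0, -1, 0], "yaw": 0, "claw": 1}, {"slide": [0, -3, 0], "yaw": 0, "claw": 1}, {"slide": [0, -6, 0], "yaw": 0, "claw": 1}, {"slide": [0, -7, 0], "yaw": 0, "claw": 1}, {"slide": [0, -7, 0], "yaw": 0, "claw": 1}, {"slide": [0, -7, 0], "yaw": 0, "claw": 1}, {"slide": [0, -7, 0], "yaw": 0, "claw": 1}])

```text
clock: 26.6
tcp_pos: [0.619, 0.104, 0.1347]
orientation: [-90.0, 0.1, -2.1]
force: [-0.6, 0.1, -0.9]
finger_gap: 0.349
```

jog_arm(rows=[{"slide": [-2, 0, 0.5], "yaw": 0, "claw": 1}, {"slide": [-5, 0, 2], "yaw": 0, "claw": 1}, {"slide": [-8.5, 0, 4], "yaw": 0, "claw": 1}, {"slide": [-11.5, 0, 6.5], "yaw": 0, "claw": 1}, {"slide": [-14.5, 0, 9.5], "yaw": 0, "claw": 1}, {"slide": [-16.5, 0, 12], "yaw": 0, "claw": 1}, {"slide": [-17.5, 0, 13.5], "yaw": 0, "claw": 1}, {"slide": [-17.5, 0, 13.5], "yaw": 0, "claw": 1}, {"slide": [-17.5, 0, 13.5], "yaw": 0, "claw": 1}, {"slide": [-17.5, 0, 13.5], "yaw": 0, "claw": 1}])

```text
clock: 27.6
tcp_pos: [0.4508, 0.2442, 0.1356]
orientation: [-90.1, 0.0, -2.2]
force: [-0.5, 0.2, -0.2]
finger_gap: 0.341
```

```bash
python3 -c "
from h import *
go(448.6,243.6,20,-1.9)
p,d=r.grab_frame('side');cv2.imwrite('pics/s6.png',p[:,:,::-1])"
```

```text
slide [-0.21 11.56 -0.06] yaw [ 0.001 -0.006 -0.001] gap 0.34 t 27.6
```

View pics/s6.png

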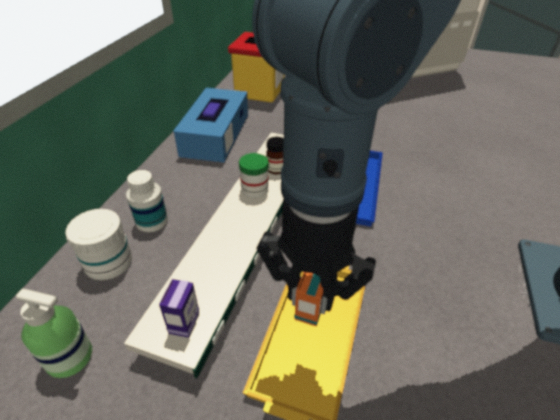

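The small carton is held upright at (310,297) above the yellow tray. Next I lower it.

jog_arm(rows=[{"slide": [-0.2, 2, -0.1], "yaw": 0, "claw": 1}, {"slide": [-0.2, 5, -0.1], "yaw": 0, "claw": 1}, {"slide": [-0.2, 8, -0.1], "yaw": 0, "claw": 1}, {"slide": [-0.2, 10, -0.1], "yaw": 0, "claw": 1}, {"slide": [-0.2, 11, -0.1], "yaw": 0, "claw": 1}, {"slide": [-0.2, 11.3, -0.1], "yaw": 0, "claw": 1}, {"slide": [-0.2, 11.5, -0.1], "yaw": 0, "claw": 1}, {"slide": [-0.2, 11.5, -0.1], "yaw": 0, "claw": 1}, {"slide": [-0.2, 11.5, -0.1], "yaw": 0, "claw": 1}, {"slide": [-0.2, 11.5, -0.1], "yaw": 0, "claw": 1}])

```text
clock: 28.65
tcp_pos: [0.4486, 0.245, 0.0218]
orientation: [-90.0, -0.1, -2.1]
force: [-0.5, -0.8, -1.0]
finger_gap: 0.344
```

jog_arm(rows=[{"slide": [0, 0.05, 0], "yaw": 0, "claw": 1}, {"slide": [0, 0.1, 0], "yaw": 0, "claw": 1}, {"slide": [0, 0.1, 0], "yaw": 0, "claw": 1}, {"slide": [0, 0.1, 0], "yaw": 0, "claw": 1}])

```text
clock: 29.05
tcp_pos: [0.4481, 0.2448, 0.0201]
orientation: [-90.0, 0.0, -2.1]
force: [0.1, -0.3, -0.6]
finger_gap: 0.347
```

jog_arm(rows=[{"slide": [0, 0.05, 0], "yaw": 0, "claw": 1}, {"slide": [0, 0.1, 0], "yaw": 0, "claw": 1}, {"slide": [0, 0.1, 0], "yaw": 0, "claw": 1}, {"slide": [0, 0.1, 0], "yaw": 0, "claw": 1}])

```text
clock: 29.45
tcp_pos: [0.4481, 0.2449, 0.0194]
orientation: [-90.0, -0.0, -2.1]
force: [-1.2, -1.7, 5.7]
finger_gap: 0.343
```

jog_arm(rows=[{"slide": [0, 0, 0], "yaw": 0, "claw": 0.6}, {"slide": [0, 0, 0], "yaw": 0, "claw": 0.45}, {"slide": [0, 0, 0], "yaw": 0, "claw": 0.4}, {"slide": [0, 0, 0], "yaw": 0, "claw": 0.4}, {"slide": [0, -3, 0], "yaw": 0, "claw": 0.4}, {"slide": [0, -7, 0], "yaw": 0, "claw": 0.3}, {"slide": [0, -11, 0], "yaw": 0, "claw": 0}, {"slide": [0, -15, 0], "yaw": 0, "claw": 0}, {"slide": [0, -16, 0], "yaw": 0, "claw": 0}, {"slide": [0, -16, 0], "yaw": 0, "claw": 0}])

```text
clock: 30.45
tcp_pos: [0.4491, 0.2453, 0.1806]
orientation: [-89.9, -0.2, -2.1]
force: [0.3, -0.1, 0.1]
finger_gap: 0.999
```

jog_arm(rows=[{"slide": [1.5, 0, -2], "yaw": 0, "claw": 0}, {"slide": [4, 0, -5.5], "yaw": 0, "claw": 0}, {"slide": [6.5, 0, -9], "yaw": 0, "claw": 0}, {"slide": [9, 0, -13], "yaw": 0, "claw": 0}, {"slide": [11.5, 0, -17], "yaw": 0, "claw": 0}, {"slide": [14, 0, -21], "yaw": 0, "claw": 0}, {"slide": [16.5, 0, -25], "yaw": 0, "claw": 0}, {"slide": [18.5, 0, -28], "yaw": 0, "claw": 0}, {"slide": [19.3, 0, -29.2], "yaw": 0, "claw": 0}, {"slide": [19.3, 0, -29.2], "yaw": 0, "claw": 0}])

```text
clock: 31.45
tcp_pos: [0.6297, -0.0565, 0.1768]
orientation: [-90.0, 0.2, -2.3]
force: [-0.4, 0.3, -0.3]
finger_gap: 1.002
```

jog_arm(rows=[{"slide": [0, 0, 0], "yaw": 0, "claw": 0}, {"slide": [0, 0, 0], "yaw": 0, "claw": 0}, {"slide": [0, 0, 0], "yaw": 0, "claw": 0}])

```text
clock: 31.75
tcp_pos: [0.6296, -0.052, 0.1791]
orientation: [-90.0, 0.0, -2.0]
force: [0.6, 0.6, 0.4]
finger_gap: 1.004
```

```bash
python3 -c "
from h import *
go(630.7,-53.8,70,-2.1)"
```

```text
slide [ 0.12 10.91 -0.18] yaw [-0.001  0.003 -0.001] gap 1.0 t 31.75
```

jog_arm(rows=[{"slide": [0.1, 1.5, -0.1], "yaw": 0, "claw": 0}, {"slide": [0.1, 4.5, -0.1], "yaw": 0, "claw": 0}, {"slide": [0.1, 7.5, -0.1], "yaw": 0, "claw": 0}, {"slide": [0.1, 10, -0.1], "yaw": 0, "claw": 0}, {"slide": [0.1, 11, -0.1], "yaw": 0, "claw": 0}, {"slide": [0.1, 11, -0.1], "yaw": 0, "claw": 0}, {"slide": [0.1, 11, -0.1], "yaw": 0, "claw": 0}, {"slide": [0.1, 11, -0.1], "yaw": 0, "claw": 0}])

```text
clock: 32.55
tcp_pos: [0.6323, -0.055, 0.0706]
orientation: [-90.0, -0.1, -2.1]
force: [0.1, 0.4, 0.9]
finger_gap: 0.999
```

jog_arm(rows=[{"slide": [0, 0, 0], "yaw": 0, "claw": 0.2}, {"slide": [0, 0, 0], "yaw": 0, "claw": 0.4}, {"slide": [0, 0, 0], "yaw": 0, "claw": 1}, {"slide": [0, 0, 0], "yaw": 0, "claw": 1}, {"slide": [0, 0, 0], "yaw": 0, "claw": 1}, {"slide": [0, 0, 0], "yaw": 0, "claw": 1}, {"slide": [0, 0, 0], "yaw": 0, "claw": 1}, {"slide": [0, 0, 0], "yaw": 0, "claw": 1}])

```text
clock: 33.35
tcp_pos: [0.6315, -0.0552, 0.0702]
orientation: [-90.0, -0.0, -2.1]
force: [-2.7, -0.8, 6.2]
finger_gap: 0.648
```

jog_arm(rows=[{"slide": [0, -1, 0], "yaw": 0, "claw": 1}, {"slide": [0, -3, 0], "yaw": 0, "claw": 1}, {"slide": [0, -6, 0], "yaw": 0, "claw": 1}, {"slide": [0, -8, 0], "yaw": 0, "claw": 1}, {"slide": [0, -8, 0], "yaw": 0, "claw": 1}, {"slide": [0, -8, 0], "yaw": 0, "claw": 1}, {"slide": [0, -8, 0], "yaw": 0, "claw": 1}])

```text
clock: 34.05
tcp_pos: [0.63, -0.0553, 0.1478]
orientation: [-90.0, 0.1, -2.1]
force: [-0.1, 0.7, -2.0]
finger_gap: 0.652
```

jog_arm(rows=[{"slide": [-2, 0, 1], "yaw": 0, "claw": 1}, {"slide": [-5, 0, 3], "yaw": 0, "claw": 1}, {"slide": [-8, 0, 6], "yaw": 0, "claw": 1}, {"slide": [-11, 0, 9], "yaw": 0, "claw": 1}, {"slide": [-14, 0, 12.5], "yaw": 0, "claw": 1}, {"slide": [-16.5, 0, 16], "yaw": 0, "claw": 1}, {"slide": [-18.5, 0, 18.8], "yaw": 0, "claw": 1}, {"slide": [-19.3, 0, 20], "yaw": 0, "claw": 1}, {"slide": [-19.3, 0, 20], "yaw": 0, "claw": 1}, {"slide": [-19.3, 0, 20], "yaw": 0, "claw": 1}])

```text
clock: 35.05
tcp_pos: [0.4456, 0.1512, 0.1485]
orientation: [-90.0, 0.1, -2.1]
force: [0.3, -0.1, -1.8]
finger_gap: 0.65
```

```bash
python3 -c "
from h import *
go(445.6,153.6,25,-1.9)
p,d=r.grab_frame('side');cv2.imwrite('pics/s7.png',p[:,:,::-1])"
```

```text
slide [1.000e-02 1.235e+01 2.600e-01] yaw [ 0.001 -0.004 -0.001] gap 0.65 t 35.05
```

View pics/s7.png

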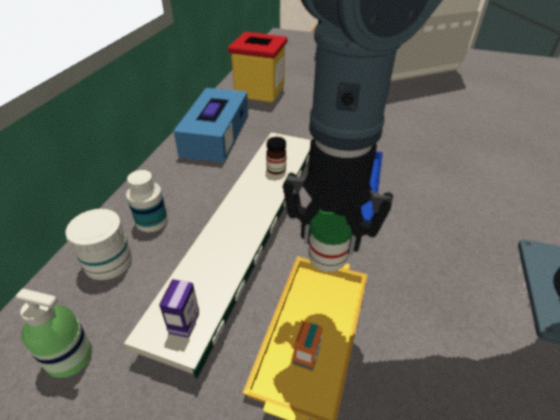

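The small carton stands in the yellow tray at (308,345). The tub is held upright at (330,240). Next I lower it.

jog_arm(rows=[{"slide": [0, 2, 0.2], "yaw": 0, "claw": 1}, {"slide": [0, 5, 0.2], "yaw": 0, "claw": 1}, {"slide": [0, 8, 0.2], "yaw": 0, "claw": 1}, {"slide": [0, 10.5, 0.2], "yaw": 0, "claw": 1}, {"slide": [0, 11.6, 0.2], "yaw": 0, "claw": 1}, {"slide": [0, 12.1, 0.2], "yaw": 0, "claw": 1}, {"slide": [0, 12.3, 0.2], "yaw": 0, "claw": 1}, {"slide": [0, 12.3, 0.2], "yaw": 0, "claw": 1}, {"slide": [0, 12.3, 0.2], "yaw": 0, "claw": 1}, {"slide": [0, 12.3, 0.2], "yaw": 0, "claw": 1}])

```text
clock: 36.1
tcp_pos: [0.4464, 0.154, 0.0269]
orientation: [-90.0, -0.1, -2.1]
force: [0.4, 1.1, -1.4]
finger_gap: 0.647
```

jog_arm(rows=[{"slide": [0, 0.05, 0], "yaw": 0, "claw": 1}, {"slide": [0, 0.1, 0], "yaw": 0, "claw": 1}, {"slide": [0, 0.1, 0], "yaw": 0, "claw": 1}, {"slide": [0, 0.1, 0], "yaw": 0, "claw": 1}])

```text
clock: 36.5
tcp_pos: [0.4457, 0.1539, 0.0251]
orientation: [-90.0, 0.0, -2.1]
force: [-0.3, 0.1, -1.5]
finger_gap: 0.641
```

jog_arm(rows=[{"slide": [0, 0.05, 0], "yaw": 0, "claw": 1}, {"slide": [0, 0.1, 0], "yaw": 0, "claw": 1}, {"slide": [0, 0.15, 0], "yaw": 0, "claw": 1}, {"slide": [0, 0.15, 0], "yaw": 0, "claw": 1}, {"slide": [0, 0.15, 0], "yaw": 0, "claw": 1}])

```text
clock: 37.0
tcp_pos: [0.4457, 0.1539, 0.0236]
orientation: [-90.0, 0.0, -2.1]
force: [0.2, 0.1, -1.9]
finger_gap: 0.647
```

jog_arm(rows=[{"slide": [0, 0.05, 0], "yaw": 0, "claw": 1}, {"slide": [0, 0.1, 0], "yaw": 0, "claw": 1}, {"slide": [0, 0.1, 0], "yaw": 0, "claw": 1}, {"slide": [0, 0.1, 0], "yaw": 0, "claw": 1}])

```text
clock: 37.4
tcp_pos: [0.4458, 0.1539, 0.0232]
orientation: [-90.0, -0.0, -2.1]
force: [-1.9, -1.8, 7.2]
finger_gap: 0.648
```

jog_arm(rows=[{"slide": [0, 0, 0], "yaw": 0, "claw": 0.3}, {"slide": [0, 0, 0], "yaw": 0, "claw": 0.2}, {"slide": [0, 0, 0], "yaw": 0, "claw": 0.15}, {"slide": [0, 0, 0], "yaw": 0, "claw": 0.15}, {"slide": [0, -3, 0], "yaw": 0, "claw": 0.15}, {"slide": [0, -7, 0], "yaw": 0, "claw": 0.15}, {"slide": [0, -11, 0], "yaw": 0, "claw": 0.1}, {"slide": [0, -15, 0], "yaw": 0, "claw": 0}, {"slide": [0, -18, 0], "yaw": 0, "claw": 0}, {"slide": [0, -18, 0], "yaw": 0, "claw": 0}])

```text
clock: 38.4
tcp_pos: [0.4482, 0.1549, 0.2065]
orientation: [-89.9, -0.4, -2.1]
force: [0.7, 0.2, -0.1]
finger_gap: 1.001
```

jog_arm(rows=[{"slide": [0, 0, -3], "yaw": 0, "claw": 0}, {"slide": [0, 0, -7], "yaw": 0, "claw": 0}, {"slide": [0, 0, -11], "yaw": 0, "claw": 0}, {"slide": [0, 0, -14], "yaw": 0, "claw": 0}, {"slide": [0, 0, -15], "yaw": 0, "claw": 0}, {"slide": [0, 0, -15], "yaw": 0, "claw": 0}, {"slide": [0, 0, -15], "yaw": 0, "claw": 0}, {"slide": [0, 0, -15], "yaw": 0, "claw": 0}])

```text
clock: 39.2
tcp_pos: [0.4403, 0.0057, 0.2026]
orientation: [-90.0, 0.0, -2.0]
force: [-0.5, 0.0, 0.4]
finger_gap: 1.001
```

```bash
python3 - <<'E'
from h import *
p,W=cloud(); cv2.imwrite('pics/t8.png',p[:,:,::-1])
p,d=r.grab_frame('side');cv2.imwrite('pics/s8.png',p[:,:,::-1])
for k,(x,y,z) in dict(large=(447,-116,.079),wjar=(450,-195,.075),pink=(450,-271,.075),small=(448,245,.065),tub=(446,154,.075),purple=(627.5,268,.122),black=(609,-133,.122)).items():
    m=(abs(W[...,0]*1000-x)<35)&(abs(W[...,1]*1000-y)<38)&(W[...,2]>z-.008)&(W[...,2]<z+.02)
    print(k,z*1000,rect(W,m) if m.any() else None)
E
```

```text
large 79.0 (array([ 446.4, -118.1]), array([40. , 60.2]), 2.2, np.float64(79.7), 569)
wjar 75.0 (array([ 449.6, -195.6]), array([40.3, 40. ]), 17.1, np.float64(75.7), 323)
pink 75.0 (array([ 449.3, -271.3]), array([31.9, 45. ]), 2.7, np.float64(75.8), 348)
small 65.0 (array([447.4, 242.6]), array([38.6, 29.8]), 85.3, np.float64(65.2), 263)
tub 75.0 (array([445.4, 155.3]), array([56.6, 56.1]), 14.1, np.float64(75.2), 595)
purple 122.0 (array([627.5, 268.1]), array([32.5, 44. ]), 4.9, np.float64(122.2), 360)
black 122.0 (array([ 609.1, -134.5]), array([40.8, 40.4]), 1.4, np.float64(122.7), 341)
```

View pics/t8.png

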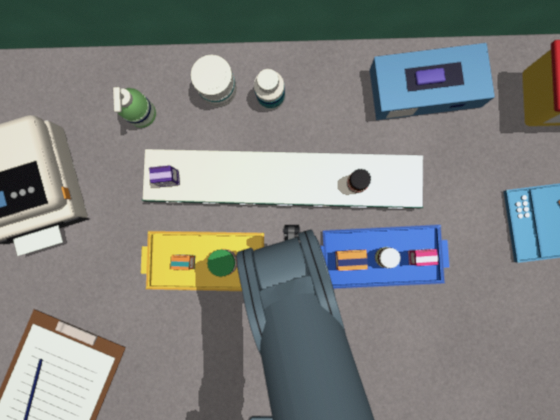

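View pics/s8.png

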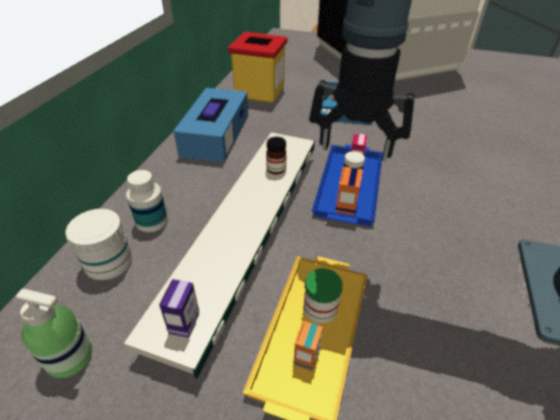

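Both views show all five pieces upright in the right trays, at (352,261), (390,258) and (425,257) in the blue and (182,262) and (221,263) in the yellow. The purple carton and the black-cap jar are still on the shelf, and the arm is clear.

```bash
python3 -c "
from plant import r
print(r.finish_job())"
```

```text
the job is handed in; nothing more can be done
None
```

Both orders are made up and the job is handed in, at about 39 s on the robot's clock, well under the 115 s limit.

- **Blue tray:** the large orange carton, the white-cap jar and the pink carton stand in a row about 77 mm apart.
- **Yellow tray:** the small orange carton and the green-lid tub stand side by side.
- **Setting down:** I lowered each piece until the wrist force showed light contact (5–10 N), then released it.

**Last checks:** The tops of all five measured within 1 mm of the height expected for standing upright on the tray floor. The purple carton and the black-cap jar measured within about 1 mm of where they started. The arm was clear of everything.

**One reading that disagreed:** the jaws closed to about 42 mm on the white-cap jar instead of its 44 mm body width, so they probably held it at the shoulder. It still travelled and stood upright.

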